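Set the grinder's tool rest with a gap gauge

TASK

The tool rest at the end of the bench grinder farther from you stands too far off its worn wheel: take the 3 mm gap gauge (flat block handle) out of the wooden rack and hang it on the rest, centred on the wheel, with its blade down in the gap and its handle over the rest. Push the rest in until the gauge is lightly nipped between rest and wheel, never squeezing it hard, then take hold of the gauge, draw it up about a centimetre to feel it drag, and slide it back down. Leave it seated upright on the rest and still nipped, so that the clamp can be tightened on it, and do not disturb the other gauges, the dressing stick, the spanner or the safety glasses.

Things in the scene. Friction and masses are not known exactly. Their poses are not given: they have to be found in the camera images.
- gauge: The 3 mm gap gauge, 90 g: aluminium block 18 x 30 x 54 mm (x, y, z) on a steel blade 3 mm thick (x), 24 mm wide, 28 mm long below the block. Origin mid-blade at the shoulder (block's underside), z up. Block x -16.5 to +1.5 mm: blade flush with its +x face, which faces the wheel in use. Starts upright in a rack slot; the block's underside is its shoulder.
- gauge_grip (a point): Grip point in the gauge's block, at x -7.5 mm, z 32 mm from the gauge's origin, same axes: take the block from above across its 30 mm width (fingers closing along y). In use the shoulder sits on the rest's top and the blade hangs down just beyond the rest's edge, +x to the wheel.
- rack: Wooden rack 176 x 76 x 36 mm on the counter, origin at the middle of its underside. Three slots in its top, 56 mm apart along its x, hold three gauges blade down, shoulder at 36 mm, +x of each along the rack's +x. Which slot holds which gauge varies.
- grinder: Bench grinder, fixed, 340 mm long, spindle locked. Origin on the counter under its middle; front along -x, spindle along y at 120 mm. Wheels 20 mm thick, 150 mm across when new, at y = +-135 mm; the one to set is y = -135 mm, farther from the robot. New, its face at spindle height is at x = -75 mm; worn, it lies 3 to 21 mm behind that (+x): not measured, to be felt. Guards: 84 mm radius, open in front.
- rest_edge (a point): Middle of the rest's top edge on the wheel side, 124 mm above the counter (4 mm above the spindle). Same axes as the grinder: x towards the wheel, z up. The rest is a flat steel plate 64 mm wide (y +-32 mm), 8 mm thick, reaching from this edge to x = -58 mm.
- rest_flange (a point): Middle of the face to push on: outer face of the rest's turned-down front flange, 58 mm before the edge and 17 mm below the rest's top. The flange is 64 mm wide and reaches from the rest's top to 34 mm below it; the space in front of it is free. Push along +x of the grinder.
- rest (a joint): How far the rest is pushed in, m, 0 to 0.034 (start 0 to 0.007). Gap to the wheel = 12 mm + wear - joint. The clamp is slack: the rest slides stiffly under about 5 N and stays where left. Once the gauge is nipped the push climbs within tenths of a mm; 10 to 13 N of push in all nips it well. The clamp keeps up to 5 N of nip: drawn up, the gauge drags 3 to 6 N (1 to 2 N if loose).
- knob_gauge: Another gauge in the rack: 5 mm blade, round wooden knob 28 mm wide on a round collar 38 mm wide, 44 mm tall above the rack. Leave it.
- t_gauge: Another gauge in the rack: 3 mm blade, flat steel cross-bar 40 mm wide with a thin round-topped tab, 55 mm tall above the rack. Leave it.
- dresser: Dark square wheel-dressing stick 150 x 24 x 24 mm lying on the counter (along its x), origin at the middle of its underside. Leave it.
- spanner: Steel spanner lying on the counter along its x. Leave it.
- glasses: Clear safety glasses, 140 mm wide, 50 mm high, standing open on the counter. Leave them.

How it is judged (in metres and radians):
On the way, in this order (a step that is already met when the one before it is completed fails the run):
1. the gauge hangs on the rest, its blade in the gap in front of the wheel (x of gauge in the frame of rest_edge between 0 and 0.012 m and y of gauge in the frame of rest_edge between -0.01 and 0.01 m and z of gauge in the frame of rest_edge between -0.003 and 0.003 m and contact force between the fingers and gauge below 0.1 N), for 0.2 s.
2. the rest is pushed in until the gauge, not held by the fingers, is nipped between rest and wheel (z of gauge in the frame of rest_edge below 0.003 m and contact force between gauge and grinder above 0.7 N and contact force between the fingers and gauge below 0.1 N), for 0.4 s.
3. the gauge is drawn up at least 5 mm against the drag, its blade still in the gap and nipped (z of gauge in the frame of rest_edge between 0.005 and 0.022 m and contact force between gauge and grinder above 0.5 N and contact force between gauge and rest above 0.5 N), for 0.1 s.
At the end, for the whole second after the job is handed in: The gauge stands released and upright (within 5 degrees) on the rest, shoulder on the rest's top within 3 mm, centred on the wheel within 10 mm, its blade against the rest's edge and still nipped (the wheel presses on it with more than 0.5 N) (x of gauge in the frame of rest_edge between -0.001 and 0.004 m and y of gauge in the frame of rest_edge between -0.01 and 0.01 m and z of gauge in the frame of rest_edge between -0.003 and 0.003 m and angle between gauge's own z axis and vertical below 0.08 rad and contact force between gauge and grinder above 0.5 N and contact force between the fingers and gauge below 0.1 N and linear speed of gauge below 0.01 m/s); the robot touches nothing.
It fails at once if the gauge is squeezed against the wheel with more than 18 N (contact force between gauge and grinder above 18 N).
It fails at once if another gauge is pulled up or knocked more than 15 mm from its place (distance of any of knob_gauge, t_gauge from where it was at the start of the episode above 0.015 m).
It fails at once if the dressing stick, the spanner or the glasses are moved more than 20 mm (distance of any of dresser, spanner, glasses from where it was at the start of the episode above 0.02 m).
It also fails if it takes over 64 s, if anything falls off the work surface, if the arm or the gripper's body presses on something with over 40 N, if the wrist force passes 120 N, or if a joint passes its speed limit or range.

ROBOT

A 6-joint arm with a two-finger parallel gripper is mounted at the origin on the work surface. World frame = base frame: x ahead of the robot, y to its left, z up, the work surface at z = 0. Lengths are in mm, angles in degrees, forces in N, time in s.
With the tool pointing down it reaches from about 300 to 850 mm from the base axis. Payload 4.2 kg.
Tool frame: the origin (TCP) lies at the very end of the fingers, on their centre line; the grasp point (between the pads) lies 19 mm behind it; z points along the fingers, y is the direction in which the jaws open and shut (so a half turn about z gives the same grasp; the last joint's range is limited). The gripper opens to 91 mm and grips with 3 to 60 N. Pads are 32 mm wide; open, the fingers measure 118 mm over their backs; the gripper's body (76 mm by 178 mm) begins 60 mm behind the grasp point.
Start: joints at [66.406, 18.312, 89.639, -0, 72.044, -1.146], TCP at [219.569, 531.444, 213.976] pointing down, gripper open.
Joint ranges: [-177.97, 177.97], [-48.28, 115.42], [12.27, 149.76], [-77.06, 257.06], [2.81, 150.46], [-146.56, 146.56]. Speed limits (degrees/s): [147.25, 147.25, 180, 180, 180, 180].

INTERFACE

Orientations are given as [roll, pitch, yaw] about the fixed x, y, z axes, in that order (R = Rz(yaw) Ry(pitch) Rx(roll)).
In Python, from workcell import monitor, eyes, job gives the robot as it stands.
- The arm moves only by the tool move_arm, never from a script. Its argument "increments" is a list that holds one entry, the list of rows, each a list of 7 numbers: the opening, from 0 (shut) to 1 (fully open), then the shift along the tool's x, y, z in cm, then the turn, a rotation vector about the tool's x, y, z in rad. In form: [[[jaw, x, y, z, ax, ay, az], ...]]. A call has 1 to 12 rows; each row shifts and turns the pose as measured when the row begins, along the tool's axes as they then stand; what a row does not reach is not made up. A row lasts 1/8 s, in which the tool goes at most 62.5 mm and 10.7 degrees, less where a joint would pass 70% of its speed; a pose out of reach is approached as far as the arm can. A call is refused whole if a number of a shift passes 6.25 or a number of a turn 0.188, either way. A call with a gripper value outside its range is refused whole. The fingers move at their own pace and stop on an object; "force" is the grip in N (left out, the last holds). Time passes only in rows, so rows that do not move let the fingers close. It gives the time, the measured TCP pose, the force and the opening at its end, in the units of the state.
- monitor.state(): the state, without advancing time (a new reading comes with each control period).
- eyes.grab_frame(name): name is "scene" or "top"; returns a dict with "color" (420x560x3 uint8, red, green, blue), "z_map" (420x560 float32, mm along the optical axis (not along the pixel's ray), 0 where there is no reading), "camera_matrix" (3x3 intrinsics, pixels), "dist_coeffs" ([k1, k2, p1, p2, k3] as OpenCV has them; the pictures are not rectified), "rvec" (rotation vector, rad) and "tvec" (3), from world to camera coordinates, as OpenCV has them. Camera axes: x right, y down, z forward; pixel columns grow to the right and rows downward; lengths in mm; the calibration is good to about 2 mm. A picture is of the moment at which its call begins.
- job.job_done(): hands the job in, once; it reports no verdict.
The state is a dict: "time_s": time; "qpos": joint angles; "qvel": joint speeds; "effort": joint torques, N m; "ee_pos": TCP position; "ee_rot": TCP orientation; "force": force on the tool from outside, world axes, zero at the start; "torque": the same for the moment, N m; "gripper_width": finger opening in mm.
Only numpy, scipy, OpenCV 4.12 (cv2) and the standard library are available. Lean on these libraries where they do the work, as an engineer would, in place of code of your own. Each camera call takes 0.05 s, during which the arm holds its last target. There are 200 camera calls.

## Working session

There is one attempt and no reset: what is moved stays moved. The work goes in short steps, Python scripts to look and compute and a tool call to move; the robot and the scene stay as the last step left them, time stands still between calls to the robot, and variables do not carry over. Pictures are saved under pics/ and viewed, about 8 in all and at most 12, crops included, and the job is handed in when it is done.

Besides the shell and the picture viewer there is one more tool, called after "Emit:" by a JSON object that holds its "fn" and its "kwargs", one argument or row to a line. move_arm: Moves the arm, as the interface text tells. Its arguments: {"type":"object","properties":{"increments":{"type":"array"},"force":{"type":"number"}},"required":["increments"]}

```bash
mkdir -p pics; ls; cat > h.py <<'E'
import numpy as np, cv2
from workcell import monitor, eyes, job
from scipy.spatial.transform import Rotation as Ro
def grab(n):
    f=eyes.grab_frame(n); np.savez('/tmp/%s.npz'%n,**f); return f
def load(n): return dict(np.load('/tmp/%s.npz'%n))
def cloud(f):
    K,d=f['camera_matrix'],f['dist_coeffs']; h,w=f['z_map'].shape
    u,v=np.meshgrid(np.arange(w),np.arange(h))
    n=cv2.undistortPoints(np.stack([u,v],-1).reshape(-1,1,2).astype(float),K,d).reshape(h,w,2)
    P=np.dstack([n,np.ones((h,w))])*f['z_map'][...,None]
    R=cv2.Rodrigues(np.array(f['rvec'],float))[0]
    W=(P-np.array(f['tvec'],float).reshape(3))@R
    W[f['z_map']<=0]=np.nan; return W
def save(img,n): cv2.imwrite('pics/'+n,cv2.cvtColor(img,cv2.COLOR_RGB2BGR))
E
python3 - <<'E'
from h import *
print(monitor.state())
for n in('scene','top'):
    f=grab(n); save(f['color'],n+'0.png'); R=cv2.Rodrigues(np.array(f['rvec'],float))[0]; print(n,-R.T@np.array(f['tvec']).reshape(3),R[2],f['camera_matrix'][0,0])
E
```

```text
pics
{'time_s': 0.0, 'qpos': array([ 6.64042767e+01,  1.83503289e+01,  8.97071473e+01, -8.98655248e-04,
        7.20425279e+01, -1.14599644e+00]), 'qvel': array([ 0.05706597,  0.06772918, -0.05616699, -0.02506431,  0.00687331,
        0.00950271]), 'effort': array([ 1.28860782e-03, -4.12467957e+01, -2.31975907e+01,  7.28410366e-02,
        4.57957084e-02, -1.47768669e-04]), 'ee_pos': array([219.37853664, 530.9571456 , 213.12840438]), 'ee_rot': array([-1.79899999e+02, -1.14586871e-03,  1.57550550e+02]), 'force': array([ 0.25147555,  1.15534745, -0.27275212]), 'torque': array([-0.00521856,  0.00683937, -0.02303515]), 'gripper_width': 91.31016265228575}
scene [1217.98128986 -478.03611288  738.79260335] [-0.66313804  0.39395896 -0.63643089] 442.12897007116857
top [526.0560747  -86.57240108 945.55331843] [ 0.07802014 -0.01463366 -0.99684438] 415.25494059385125
```

```bash
sleep 1; ls pics
```

```text
scene0.png
top0.png
```

View pics/scene0.png

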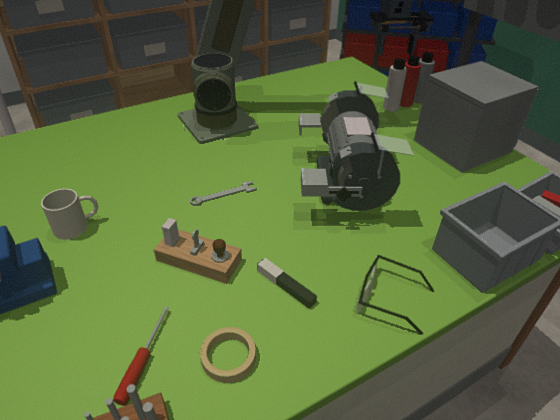

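View pics/top0.png

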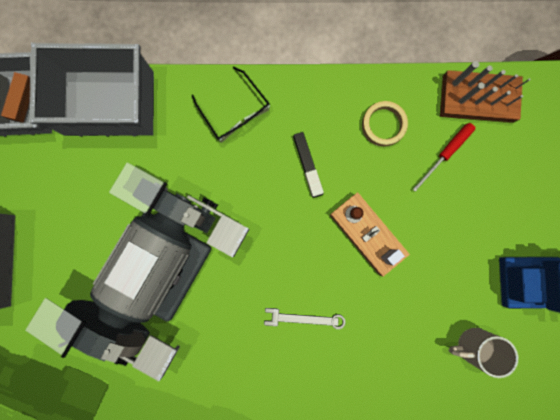

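The scene view shows the rack at (198,252) with the block gauge at (169,232), the T gauge in the middle and the knob at (219,248). In the top view the block gauge is at about (395,258) and the far rest at about (226,237). The near rest is at (152,357).

```bash
python3 - <<'E'
from h import *
f=load('top'); W=cloud(f); c=f['color']
def p(u,v): return np.round(W[v,u],1)
for n,u,v in [('counter',300,370),('counter2',450,250),('gauge',395,257),('t',371,234),('knob',356,213),('restfar',230,235),('restnear',155,357),('rackwood',385,268)]: print(n,p(u,v))
def rect(mask,name):
    pts=W[mask][:,:2]; 
    r=cv2.minAreaRect(pts.astype(np.float32)); print(name,mask.sum(),np.round(r,1).tolist() if 0 else r, 'z',np.median(W[mask][:,2]), 'mean',pts.mean(0)); print(np.round(cv2.boxPoints(r),1).tolist())
def reg(u0,u1,v0,v1):
    m=np.zeros(c.shape[:2],bool); m[v0:v1,u0:u1]=1; return m
def big(m):
    n,l,s,_=cv2.connectedComponentsWithStats(m.astype(np.uint8)); return l==1+np.argmax(s[1:,4])
Z=W[...,2]
rect(big(reg(320,420,180,285)&(Z>28)&(Z<42)),'rack top')
rect(big(reg(375,415,240,275)&(Z>75)),'gauge top')
rect(big(reg(195,255,200,262)&(abs(Z-124)<5)),'rest far')
rect(big(reg(120,185,325,385)&(abs(Z-124)<5)),'rest near')
for n in('scene',):
    f=load(n); W=cloud(f); Z=W[...,2]
    for k,u,v in [('counter',150,150),('gauge top',171,224),('restfar',313,178),('restnear',312,119)]: print(k,p(u,v))
    rect(big(reg(150,245,225,280)&(Z>30)&(Z<40)),'rack top')
    rect(big(reg(155,185,212,250)&(Z>82)),'gauge top')
    rect(big(reg(295,330,160,200)&(abs(Z-124)<4)),'rest far')
    rect(big(reg(295,330,105,137)&(abs(Z-124)<4)),'rest near')
    save(cv2.resize(f['color'][150:220,280:410],None,fx=6,fy=6,interpolation=cv2.INTER_CUBIC),'scene_rest.png')
f=load('top'); save(cv2.resize(f['color'][180:290,180:420],None,fx=3.3,fy=3.3,interpolation=cv2.INTER_CUBIC),'top_rest.png')
E
```

```text
counter [ 251.  -131.3    1.8]
counter2 [ 510.9 -473.7    3.1]
gauge [ 498.9 -325.5   88.6]
t [ 547.  -281.8   69.5]
knob [ 590.8 -249.    81.5]
restfar [546.4   8.9 124.6]
restnear [316.1 150.5 126.4]
rackwood [ 473.6 -318.    34.7]
rack top 2301 ((548.1141967773438, -286.38055419921875), (175.40232849121094, 76.78115844726562), 38.652530670166016) z 37.01689304787375 mean [ 548.80701282 -283.2942591 ]
[[455.6000061035156, -311.20001220703125], [503.6000061035156, -371.1000061035156], [640.5999755859375, -261.6000061035156], [592.5999755859375, -201.60000610351562]]
gauge top 163 ((498.69622802734375, -325.5828857421875), (18.400480270385742, 30.547449111938477), 37.69291687011719) z 90.79120586555347 mean [ 499.20480834 -324.22345139]
[[482.1000061035156, -319.1000061035156], [500.79998779296875, -343.29998779296875], [515.2999877929688, -332.0], [496.6000061035156, -307.8999938964844]]
rest far 961 ((545.552001953125, 14.366172790527344), (58.41588592529297, 63.68590545654297), 60.53078079223633) z 124.93630698615226 mean [545.33061357  14.2477209 ]
[[503.5, 4.599999904632568], [5
[... 1146 characters left out ...]
929688, -334.8999938964844], [496.1000061035156, -308.0]]
rest far 435 ((546.2979736328125, 13.013130187988281), (58.1478271484375, 65.86518859863281), 60.88422775268555) z 123.18878139399395 mean [547.95442336  12.42376474]
[[503.3999938964844, 3.5999999046325684], [560.9000244140625, -28.399999618530273], [589.2000122070312, 22.399999618530273], [531.7000122070312, 54.400001525878906]]
rest near 276 ((320.38641357421875, 162.90936279296875), (83.37960815429688, 65.5848159790039), 62.23732376098633) z 123.35507428288386 mean [318.42250508 153.70595656]
[[271.8999938964844, 141.3000030517578], [330.0, 110.69999694824219], [368.79998779296875, 184.5], [310.79998779296875, 215.10000610351562]]
```

```bash
python3 - <<'E'
from h import *
a=np.radians(60.7); R=np.array([[np.cos(a),np.sin(a)],[-np.sin(a),np.cos(a)]]); E0=np.array([560,39.])
for n in('top','scene'):
    f=load(n); W=cloud(f); L=W.copy(); L[...,:2]=(W[...,:2]-E0)@R.T
    m=(abs(L[...,1])<60)&(L[...,0]>-75)&(L[...,0]<130)
    P=L[m]
    print(n)
    for y0 in range(-55,56,10):
        s='%4d '%y0
        for x0 in range(-70,130,10):
            q=P[(abs(P[:,0]-x0-5)<=5)&(abs(P[:,1]-y0)<=5)]
            s+='%4.0f'%(q[:,2].max()) if len(q) else '   .'
        print(s)
    q=P[(abs(P[:,1])<9)&(P[:,0]>0)&(P[:,0]<60)&(P[:,2]>95)&(P[:,2]<150)]
    print(np.round(q[np.argsort(q[:,0])][:25],0).tolist())
E
```

```text
top
 -55    4   4   6   3   4   3   2   3   4   4   4   5   4   3   3   3   3   4   5   3
 -45    4   5   4   4   4   3   3   4   4 112 123 121 110   2   4   6   3   4   4   4
 -35    4 125 125 128 127 127 125 118 118 118 123 120 118 120 120   4 227 227   2 219
 -25    5 127 127 128 127 128 128 123 119 119 119 144 145 128 137 141 229 228 223 221
 -15    3 127 127 128 127 129 128 124  70 192 198 204 203 206 209 208 228 228 223 222
  -5    3 127 128 128 128 128 128 124  69 192 200 205 203 207 208 208 229 227 224 223
   5    5 130 128 127 127 127 128 124  70 193 199 205 204 207 207 208 229 227 223 221
  15    3 128 128 127 128 127 127 124  70 192 200 203 204 208 207 207 229 228 223 222
  25    4 128 128 128 127 128 128 123   3   4   4   5 138 148 151 153 229 229 223 222
  35    5 126 126 127 128 127 127   .   2   4   4 128 146 155 156 156 227 228 222 220
  45    3   4   4   4   4   4   4  38  36 124 150 164 168 175 175 177 175 172 169 160
  55    4   3   3   4   5   4  29  37  37 147 164 174 178 181 183 185 182 181 177 170
[[0.0, -5.0, 124.0], [0.0, 6.0, 124.0], [1.0, 2.0, 123.0], [28.0
[... 1295 characters left out ...]
 226 225 219 219
  45    2   2  -1   2   1   1  18  27  27 136 144 151 151   .   .   .   .   .   .   .
  55    1   2   3   1   2   1  20   7   3 145 155   . 176 177 182 182   .   .   .   .
[[28.0, 3.0, 120.0], [28.0, 7.0, 123.0], [28.0, 1.0, 116.0], [29.0, -7.0, 128.0], [29.0, 4.0, 117.0], [29.0, -8.0, 125.0], [29.0, 8.0, 119.0], [29.0, -4.0, 128.0], [29.0, -1.0, 129.0], [29.0, 4.0, 111.0], [29.0, -7.0, 122.0], [29.0, 2.0, 109.0], [29.0, 5.0, 136.0], [30.0, 4.0, 131.0], [30.0, 3.0, 129.0], [30.0, 7.0, 131.0], [30.0, -9.0, 111.0], [30.0, -9.0, 108.0], [30.0, -5.0, 135.0], [30.0, -3.0, 136.0], [31.0, -9.0, 129.0], [31.0, 0.0, 136.0], [31.0, -9.0, 126.0], [31.0, 4.0, 140.0], [31.0, 3.0, 138.0]]
```

View pics/top_rest.png

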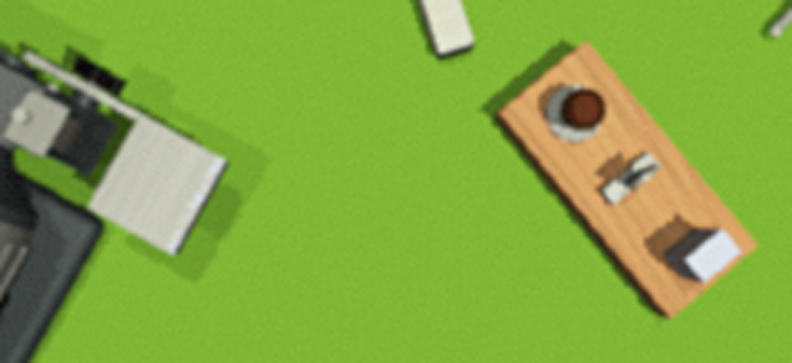

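The near-vertical top crop shows the far rest as a clean plate with its edge pointing into the wheel. The block gauge is at the rack's lower right end. Depth puts the wheel face about 29 mm from the rest edge. Next I plan the approach.

```bash
cat >> h.py <<'E'
def plan(pos,yaw,N,start=None,tilt=(180,0)):
    """print N rows (x,y,z cm, ax,ay,az) from measured (or given) pose to pos,yaw tool-down, rotation spread evenly"""
    s=monitor.state(); p,e=(s['ee_pos'],s['ee_rot']) if start is None else start
    p=np.array(p,float); r=Ro.from_euler('xyz',e,degrees=True); g=Ro.from_euler('xyz',[tilt[0],tilt[1],yaw],degrees=True)
    rv=(r.inv()*g).as_rotvec()/N; d=(np.array(pos,float)-p)/N/10
    out=[]
    for i in range(N):
        out.append([*np.round(r.inv().apply(d),2).tolist(),*np.round(rv,3).tolist()]); r=r*Ro.from_rotvec(rv)
    print('now',np.round(p,1),np.round(e,2),'F',np.round(s['force'],1),'w',round(s['gripper_width'],1),'t',s['time_s'])
    for o in out: print([1]+o)
E
python3 - <<'E'
from h import *
plan([499,-326,300],38.5,15,start=([219.4,531,380],[-179.9,0,157.55]))
E
```

```text
now [219.4 531.  380. ] [-179.9     0.    157.55] F [-0.7 -0.3 -0.3] w 91.2 t 0.1
[1, -3.9, -4.57, 0.54, -0.0, 0.0, 0.139]
[1, -4.5, -3.98, 0.54, -0.0, 0.0, 0.139]
[1, -5.01, -3.33, 0.54, -0.0, 0.0, 0.139]
[1, -5.42, -2.6, 0.54, -0.0, 0.0, 0.139]
[1, -5.72, -1.83, 0.54, -0.0, 0.0, 0.139]
[1, -5.92, -1.02, 0.54, -0.0, 0.0, 0.139]
[1, -6.01, -0.19, 0.54, -0.0, 0.0, 0.139]
[1, -5.98, 0.64, 0.54, -0.0, 0.0, 0.139]
[1, -5.83, 1.46, 0.54, -0.0, 0.0, 0.139]
[1, -5.57, 2.25, 0.53, -0.0, 0.0, 0.139]
[1, -5.21, 2.99, 0.53, -0.0, 0.0, 0.139]
[1, -4.75, 3.69, 0.53, -0.0, 0.0, 0.139]
[1, -4.19, 4.31, 0.53, -0.0, 0.0, 0.139]
[1, -3.56, 4.84, 0.53, -0.0, 0.0, 0.139]
[1, -2.86, 5.29, 0.53, -0.0, 0.0, 0.139]
```

Emit:
{"fn": "move_arm", "kwargs": {
  "increments": [
    [[1,0,0,-5.6,0,0,0],[1,0,0,-5.6,0,0,0],[1,0,0,-5.6,0,0,0]]
  ]
}}

```text
time_s: 0.48
ee_pos: [218.6, 529.0, 378.3]
ee_rot: [-179.0, -0.0, 157.5]
force: [0.4, -0.0, 0.4]
gripper_width: 91.2
```

Emit:
{"fn": "move_arm", "kwargs": {
  "increments": [
    [[1,-3.9,-4.57,0.3,0,0,0.139],[1,-4.5,-3.98,0.3,0,0,0.139],[1,-5.01,-3.33,0.3,0,0,0.139],[1,-5.42,-2.6,0.3,0,0,0.139],[1,-5.72,-1.83,0.3,0,0,0.139],[1,-5.92,-1.02,0.5,0,0,0.139],[1,-6.01,-0.19,0.5,0,0,0.139],[1,-5.98,0.64,0.5,0,0,0.139],[1,-5.83,1.46,0.5,0,0,0.139],[1,-5.57,2.25,0.5,0,0,0.139],[1,-5.21,2.99,0.5,0,0,0.139],[1,-4.75,3.69,0.5,0,0,0.139]]
  ]
}}

```text
time_s: 1.98
ee_pos: [429.9, -177.6, 334.6]
ee_rot: [179.7, 0.3, 59.2]
force: [1.3, 1.1, 0.7]
gripper_width: 91.7
```

```bash
python3 - <<'E'
from h import *
plan([499,-326,170],38.5,8)
E
```

```text
now [ 429.9 -177.6  334.6] [179.74   0.26  59.24] F [1.3 1.1 0.7] w 91.7 t 1.975
[1, -1.14, 1.68, 2.07, 0.001, 0.0, 0.045]
[1, -1.07, 1.73, 2.07, 0.001, 0.0, 0.045]
[1, -0.99, 1.78, 2.07, 0.001, 0.0, 0.045]
[1, -0.91, 1.83, 2.07, 0.001, 0.0, 0.045]
[1, -0.82, 1.87, 2.06, 0.001, 0.0, 0.045]
[1, -0.74, 1.9, 2.06, 0.001, 0.0, 0.045]
[1, -0.65, 1.94, 2.06, 0.001, 0.0, 0.045]
[1, -0.57, 1.96, 2.06, 0.001, 0.0, 0.045]
```

Emit:
{"fn": "move_arm", "kwargs": {
  "increments": [
    [[1,-1.14,1.68,2.0,0,0,0.045],[1,-1.07,1.73,2.0,0,0,0.045],[1,-0.99,1.78,2.0,0,0,0.045],[1,-0.91,1.83,2.0,0,0,0.045],[1,-0.82,1.87,2.0,0,0,0.045],[1,-0.74,1.9,2.0,0,0,0.045],[1,-0.65,1.94,2.0,0,0,0.045],[1,-0.57,1.96,2.0,0,0,0.045]]
  ]
}}

```text
time_s: 2.98
ee_pos: [497.8, -335.3, 167.1]
ee_rot: [179.9, 0.3, 37.5]
force: [-0.2, 0.2, 0.1]
gripper_width: 91.1
```

```bash
python3 - <<'E'
from h import *
plan([499,-326,130],38.5,2)
E
```

```text
now [ 497.8 -335.3  167.1] [179.95   0.26  37.48] F [-0.2  0.2  0.1] w 91.1 t 2.975
[1, 0.34, -0.33, 1.85, 0.0, 0.002, -0.009]
[1, 0.34, -0.33, 1.85, 0.0, 0.002, -0.009]
```

Emit:
{"fn": "move_arm", "kwargs": {
  "increments": [
    [[1,0.34,-0.33,1.6,0,0.002,-0.009],[1,0.34,-0.33,1.6,0,0.002,-0.009],[1,0,0,0,0,0,0]]
  ]
}}

```text
time_s: 3.35
ee_pos: [497.7, -326.3, 130.3]
ee_rot: [-179.7, 0.2, 38.4]
force: [0.4, -0.1, -0.2]
gripper_width: 91.8
```

```bash
python3 - <<'E'
from h import *
plan([499,-326,49],38.5,4)
f=grab('scene'); save(cv2.resize(f['color'][180:290,120:270],None,fx=5,fy=5,interpolation=cv2.INTER_CUBIC),'s1.png')
E
```

```text
now [ 497.7 -326.3  130.3] [-1.7968e+02  1.5000e-01  3.8420e+01] F [ 0.4 -0.1 -0.2] w 91.8 t 3.35
[1, 0.04, 0.03, 2.03, -0.001, 0.001, -0.0]
[1, 0.03, 0.02, 2.03, -0.001, 0.001, -0.0]
[1, 0.03, 0.02, 2.03, -0.001, 0.001, -0.0]
[1, 0.03, 0.02, 2.03, -0.001, 0.001, -0.0]
```

View pics/s1.png

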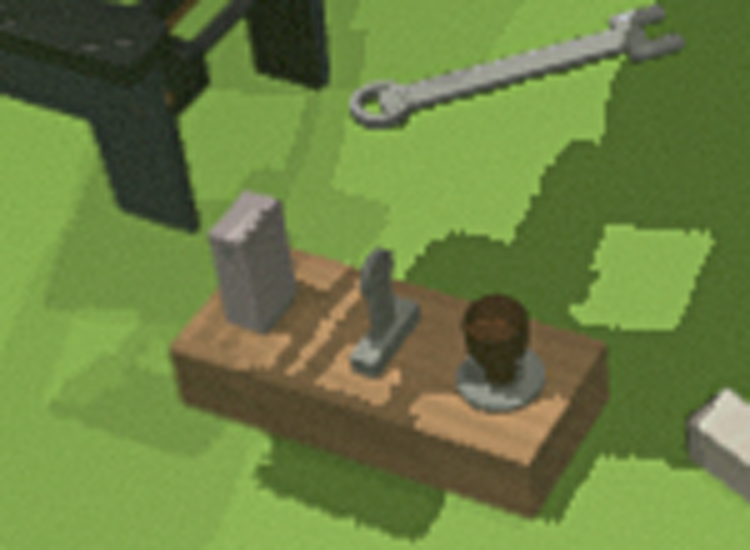

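The crop shows the open fingers above the rack at (160,170) and (290,40), straddling the block at (250,260). The other two gauges are clear of them.

Emit:
{"fn": "move_arm", "kwargs": {
  "increments": [
    [[1,0.04,0.03,2.0,0,0,0],[1,0.03,0.02,2.0,0,0,0],[1,0.03,0.02,2.0,0,0,0],[1,0.03,0.0,1.8,0,0,0],[1,0,0,0,0,0,0]]
  ]
}}

```text
time_s: 4.03
ee_pos: [502.9, -329.3, 56.6]
ee_rot: [179.6, -0.0, 38.4]
force: [-0.1, -0.1, -1.0]
gripper_width: 91.0
```

```bash
python3 - <<'E'
from h import *
plan([499,-326,50],38.5,1)
E
```

```text
now [ 502.9 -329.3   56.6] [ 1.7963e+02 -3.0000e-02  3.8390e+01] F [-0.1 -0.1 -1. ] w 91.0 t 4.025
[1, -0.1, -0.5, 0.66, 0.006, -0.0, -0.002]
```

Emit:
{"fn": "move_arm", "kwargs": {
  "increments": [
    [[1,-0.1,-0.45,0.5,0.004,0,0],[1,0,0,0,0,0,0]]
  ]
}}

```text
time_s: 4.28
ee_pos: [500.2, -327.0, 53.4]
ee_rot: [179.7, -0.1, 38.4]
force: [-0.1, 0.1, -0.4]
gripper_width: 91.3
```

```bash
python3 - <<'E'
from h import *
plan([499,-326,50],38.5,1)
E
```

```text
now [ 500.2 -327.    53.4] [ 1.7968e+02 -8.0000e-02  3.8390e+01] F [-0.1  0.1 -0.4] w 91.3 t 4.275
[1, -0.03, -0.16, 0.34, 0.006, -0.001, -0.002]
```

Emit:
{"fn": "move_arm", "kwargs": {
  "increments": [
    [[0.6,-0.03,-0.16,0.3,0.004,0,0],[0.45,0,0,0,0,0,0],[0.4,0,0,0,0,0,0],[0.2,0,0,0,0,0,0],[0.2,0,0,0,0,0,0],[0.2,0,0,0,0,0,0]]
  ],
  "force": 25
}}

```text
time_s: 5.03
ee_pos: [499.7, -326.5, 51.7]
ee_rot: [179.8, -0.1, 38.4]
force: [1.0, -0.6, -1.2]
gripper_width: 34.1
```

Emit:
{"fn": "move_arm", "kwargs": {
  "increments": [
    [[0.2,0,0,0,0,0,0],[0.2,0,0,0,0,0,0]]
  ]
}}

```text
time_s: 5.28
ee_pos: [499.6, -326.4, 51.7]
ee_rot: [179.8, -0.1, 38.4]
force: [-0.1, -0.2, 0.4]
gripper_width: 29.7
```

Emit:
{"fn": "move_arm", "kwargs": {
  "increments": [
    [[0.2,0,0,-1.0,0,0,0],[0.2,0,0,-2.0,0,0,0],[0.2,0,0,-3.0,0,0,0],[0.2,0,0,-4.0,0,0,0],[0.2,0,0,-4.0,0,0,0],[0.2,0,0,-2.0,0,0,0],[0.2,0,0,0,0,0,0]]
  ]
}}

```text
time_s: 6.15
ee_pos: [498.7, -326.1, 219.4]
ee_rot: [179.7, -0.1, 38.4]
force: [-0.9, -0.1, -1.8]
gripper_width: 29.9
```

```bash
python3 - <<'E'
from h import *
plan([555,20,225],60.7,10)
E
```

```text
now [ 498.7 -326.1  219.4] [ 1.7972e+02 -1.4000e-01  3.8380e+01] F [-0.9 -0.1 -1.8] w 29.9 t 6.15
[1, 2.59, -2.36, -0.06, 0.001, -0.0, -0.039]
[1, 2.68, -2.26, -0.06, 0.001, -0.0, -0.039]
[1, 2.77, -2.15, -0.06, 0.001, -0.0, -0.039]
[1, 2.85, -2.05, -0.06, 0.001, -0.0, -0.039]
[1, 2.93, -1.93, -0.06, 0.001, -0.0, -0.039]
[1, 3.0, -1.82, -0.06, 0.001, -0.0, -0.039]
[1, 3.07, -1.7, -0.06, 0.001, -0.0, -0.039]
[1, 3.13, -1.58, -0.06, 0.001, -0.0, -0.039]
[1, 3.19, -1.46, -0.06, 0.001, -0.0, -0.039]
[1, 3.24, -1.33, -0.06, 0.001, -0.0, -0.039]
```

Emit:
{"fn": "move_arm", "kwargs": {
  "increments": [
    [[0.2,2.59,-2.36,-0.1,0,0,-0.039],[0.2,2.68,-2.26,-0.1,0,0,-0.039],[0.2,2.77,-2.15,-0.1,0,0,-0.039],[0.2,2.85,-2.05,-0.1,0,0,-0.039],[0.2,2.93,-1.93,-0.1,0,0,-0.039],[0.2,3.0,-1.82,-0.1,0,0,-0.039],[0.2,3.07,-1.7,-0.1,0,0,-0.039],[0.2,3.13,-1.58,-0.1,0,0,-0.039],[0.2,3.19,-1.46,-0.1,0,0,-0.039],[0.2,2.8,-1.33,-0.1,0,0,-0.039],[0.2,0,0,0,0,0,0]]
  ]
}}

```text
time_s: 7.52
ee_pos: [545.5, 28.1, 216.2]
ee_rot: [-179.1, 0.4, 61.4]
force: [-1.0, -0.3, -1.0]
gripper_width: 29.8
```

```bash
python3 - <<'E'
from h import *
plan([558.7,36.7,195],60.7,3)
f=grab('scene'); save(cv2.resize(f['color'][100:220,250:420],None,fx=4.5,fy=4.5,interpolation=cv2.INTER_CUBIC),'s2.png')
E
```

```text
now [545.5  28.1 216.2] [-179.1     0.36   61.36] F [-1.  -0.3 -1. ] w 29.8 t 7.525
[1, 0.47, 0.26, 0.7, -0.005, 0.002, 0.004]
[1, 0.47, 0.25, 0.7, -0.005, 0.002, 0.004]
[1, 0.47, 0.25, 0.7, -0.005, 0.002, 0.004]
```

Emit:
{"fn": "move_arm", "kwargs": {
  "increments": [
    [[0.2,0.47,0.26,0.6,-0.005,0.002,0.004],[0.2,0.47,0.25,0.6,-0.005,0.002,0.004],[0.2,0.47,0.25,0.5,-0.005,0.002,0.004],[0.2,0,0,0,0,0,0]]
  ]
}}

```text
time_s: 8.07
ee_pos: [558.7, 33.5, 196.2]
ee_rot: [-179.9, 0.2, 60.3]
force: [0.2, -0.1, -1.1]
gripper_width: 29.9
```

```bash
python3 - <<'E'
from h import *
plan([558.7,36.7,195],60.7,1)
f=grab('scene'); save(cv2.resize(f['color'][90:220,250:420],None,fx=4.5,fy=4.5,interpolation=cv2.INTER_CUBIC),'s3.png')
E
```

```text
now [558.7  33.5 196.2] [-1.7991e+02  1.7000e-01  6.0330e+01] F [ 0.2 -0.1 -1.1] w 29.9 t 8.075
[1, 0.28, -0.16, 0.12, -0.002, 0.003, -0.006]
```

View pics/s3.png

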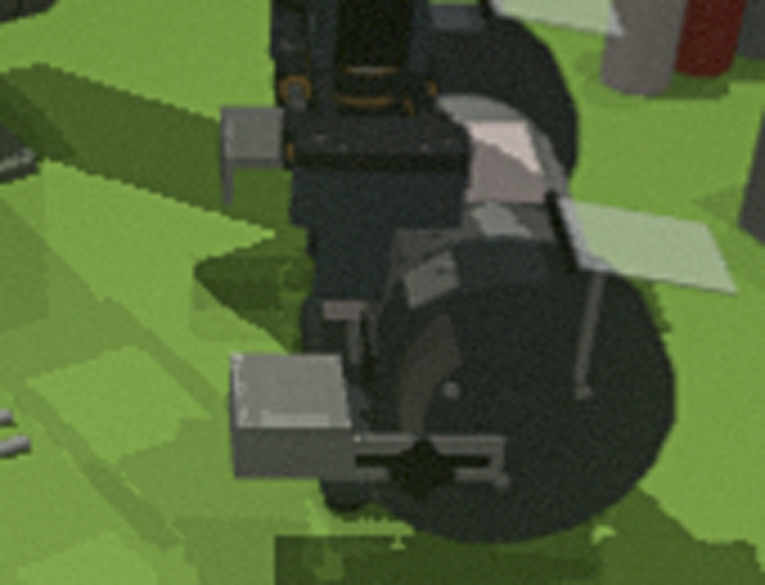

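The crop shows the gripper above the far rest with the gauge's blade visible at about (352,330). It is roughly over the rest's wheel-side edge, clear of the guard.

Emit:
{"fn": "move_arm", "kwargs": {
  "increments": [
    [[0.2,0.28,-0.16,0.5,-0.002,0.003,-0.006],[0.2,0,0,0.9,0,0,0],[0.2,0,0,0.9,0,0,0],[0.2,0,0,0,0,0,0]]
  ]
}}

```text
time_s: 8.62
ee_pos: [558.4, 36.6, 171.9]
ee_rot: [180.0, -0.0, 60.7]
force: [0.2, -0.4, -0.9]
gripper_width: 30.0
```

```bash
python3 - <<'E'
from h import *
plan([558.7,36.7,150],60.7,2)
E
```

```text
now [558.4  36.6 171.9] [ 1.7996e+02 -1.0000e-02  6.0680e+01] F [ 0.2 -0.4 -0.9] w 30.0 t 8.625
[1, 0.01, 0.01, 1.1, 0.0, -0.0, -0.0]
[1, 0.01, 0.01, 1.1, 0.0, -0.0, -0.0]
```

```bash
python3 - <<'E'
from h import *
a=np.radians(60.7); R=np.array([[np.cos(a),np.sin(a)],[-np.sin(a),np.cos(a)]]); E0=np.array([560,39.])
f=grab('scene'); W=cloud(f); L=W.copy(); L[...,:2]=(W[...,:2]-E0)@R.T
for z0 in range(126,178,4):
    m=(abs(L[...,1])<25)&(abs(L[...,0]+3)<22)&(abs(L[...,2]-z0-2)<=2)
    q=L[m]
    if len(q): print(z0,len(q),'x',np.round(np.percentile(q[:,0],[0,10,90,100]),1),'y',np.round(np.percentile(q[:,1],[0,10,90,100]),1))
E
```

```text
126 3 x [-16.8 -13.2   2.6   2.9] y [-9.4 -7.1  5.   5.7]
130 4 x [1.1 1.2 2.2 2.2] y [-11.7 -11.5   3.3   3.5]
134 6 x [1.  1.2 4.1 4.1] y [-12.8 -11.9   8.6  10. ]
138 5 x [1.7 1.7 4.  4. ] y [-10.6 -10.5  -8.1  -7.4]
142 2 x [1.2 1.4 3.3 3.5] y [-10.4 -10.3  -9.1  -9. ]
146 3 x [1.5 1.5 2.8 3.1] y [-11.2 -10.1  -4.5  -4.2]
150 2 x [2.5 2.5 2.7 2.7] y [-12.2 -12.2 -12.1 -12.1]
154 6 x [-13.2 -12.4  -3.6  -2.4] y [-14.1 -13.9 -10.1  -7.4]
158 11 x [-13.4 -13.4   4.1   4.1] y [-14.6 -14.6  -7.2  -6.2]
162 14 x [-12.   -9.9   3.    3.8] y [-17.5 -16.3 -12.9 -10.7]
166 3 x [-12.5 -11.1  -2.   -1.1] y [-15.2 -15.1 -14.5 -14.5]
170 6 x [-21.4 -20.3   2.1   6.6] y [-21.  -21.   18.2  19.2]
174 25 x [-21.7 -20.5  10.5  13.1] y [-24.4 -23.4  17.5  20.8]
```

Emit:
{"fn": "move_arm", "kwargs": {
  "increments": [
    [[0.2,0.13,0,1.0,0,0,0],[0.2,0.02,0,1.0,0,0,0],[0.2,0,0,0,0,0,0]]
  ]
}}

```text
time_s: 9.05
ee_pos: [559.7, 38.0, 151.1]
ee_rot: [179.9, -0.0, 60.7]
force: [-0.3, 0.4, -0.4]
gripper_width: 30.3
```

Emit:
{"fn": "move_arm", "kwargs": {
  "increments": [
    [[0.2,0,0,0.4,0,0,0],[0.2,0,0,0.3,0,0,0],[0.2,0,0,0.1,0,0,0],[0.2,0,0,0,0,0,0]]
  ]
}}

```text
time_s: 9.55
ee_pos: [560.1, 38.0, 142.9]
ee_rot: [179.9, -0.1, 60.7]
force: [0.0, 0.3, -0.8]
gripper_width: 30.1
```

Emit:
{"fn": "move_arm", "kwargs": {
  "increments": [
    [[0.2,0,0,0.15,0,0,0],[0.2,0,0,0.1,0,0,0],[0.2,0,0,0.1,0,0,0]]
  ]
}}

```text
time_s: 9.93
ee_pos: [560.4, 38.0, 139.6]
ee_rot: [179.8, -0.1, 60.7]
force: [-1.5, 0.9, 7.0]
gripper_width: 29.7
```

Emit:
{"fn": "move_arm", "kwargs": {
  "increments": [
    [[0.2,0,0,0,0,0,0],[0.6,0,0,0,0,0,0],[0.6,0,0,0,0,0,0],[0.6,0,0,0,0,0,0],[0.6,0,0,0,0,0,0]]
  ]
}}

```text
time_s: 10.55
ee_pos: [560.7, 38.1, 140.0]
ee_rot: [179.8, -0.1, 60.7]
force: [-0.6, -0.1, 0.4]
gripper_width: 54.6
```

```bash
cat > g.py <<'E'
from h import *
a=np.radians(60.7); R=np.array([[np.cos(a),np.sin(a)],[-np.sin(a),np.cos(a)]]); E0=np.array([560,39.])
def loc(n):
    f=grab(n); W=cloud(f); L=W.copy(); L[...,:2]=(W[...,:2]-E0)@R.T; return f,L
def rep(n,x0=-40,x1=60):
    f,L=loc(n); m=(abs(L[...,1])<28)&(L[...,0]>x0)&(L[...,0]<x1)
    t=L[m&(abs(L[...,2]-178)<4)&(abs(L[...,1])<20)]
    if len(t)>20: r=cv2.minAreaRect(t[:,:2].astype(np.float32)); print(n,'gauge top',len(t),r,'z',np.median(t[:,2]))
    r_=L[(abs(L[...,1])<40)&(L[...,0]>-90)&(L[...,0]<60)&(abs(L[...,2]-124)<4)&(abs(L[...,1])>18)]
    print('rest x range',np.percentile(r_[:,0],[1,50]))
    return f,L
E
python3 - <<'E'
from g import *
print(monitor.state()['gripper_width'],monitor.state()['force'])
f,L=rep('scene'); save(cv2.resize(f['color'][90:220,250:420],None,fx=4.5,fy=4.5,interpolation=cv2.INTER_CUBIC),'s4.png')
E
```

```text
54.64239415843301 [-0.57467932 -0.14494139  0.42606949]
rest x range [-58.12301556 -29.22947222]
```

View pics/s4.png

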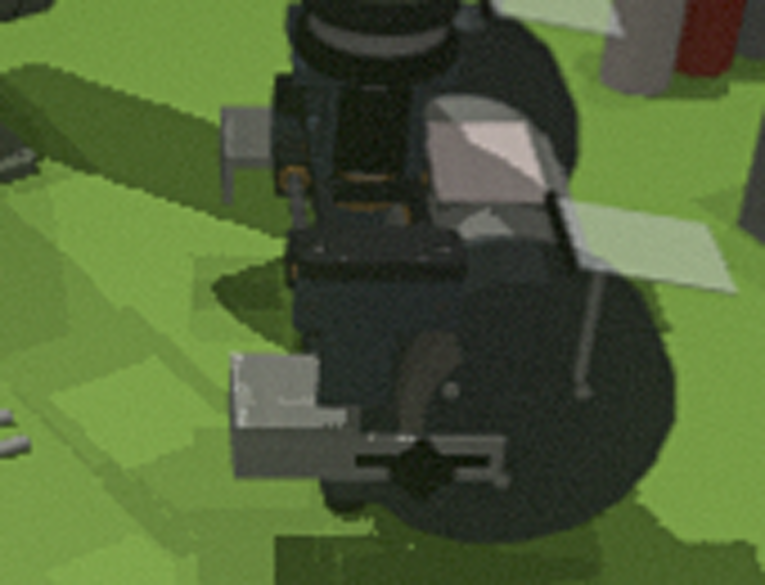

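The finger hides the gauge in this view, and the rest has not moved. I retreat straight up and look.

Emit:
{"fn": "move_arm", "kwargs": {
  "increments": [
    [[0.6,0,0,-1.0,0,0,0],[0.6,0,0,-2.0,0,0,0],[0.6,0,0,-3.0,0,0,0],[0.6,0,0,-4.0,0,0,0],[0.6,-4,0,-1.0,0,0,0],[0.6,-6,0,0,0,0,0],[0.6,-5,0,0,0,0,0]]
  ]
}}

```text
time_s: 11.48
ee_pos: [487.9, -93.8, 257.5]
ee_rot: [179.4, -0.2, 61.1]
force: [-0.1, 0.0, 0.2]
gripper_width: 55.0
```

```bash
python3 - <<'E'
from g import *
f,L=rep('scene'); save(cv2.resize(f['color'][90:220,250:420],None,fx=4.5,fy=4.5,interpolation=cv2.INTER_CUBIC),'s5.png')
f,L=rep('top')
ex=R[0]; tgt=E0+ex*-105; plan([*tgt,170],60.7,4)
E
```

```text
scene gauge top 92 ((24.261943817138672, -1.902994155883789), (33.77404022216797, 71.49346923828125), 88.42737579345703) z 177.10365819560388
rest x range [-58.00997646 -28.86646701]
top gauge top 163 ((-1.530461311340332, -1.1143779754638672), (18.02983283996582, 30.306032180786133), 0.20748013257980347) z 178.83348503106126
rest x range [-56.57255246 -23.10859189]
now [486.7 -95.6 257.7] [ 1.7943e+02 -1.6000e-01  6.0750e+01] F [0.  0.1 0.3] w 54.8 t 11.575
[1, 1.2, -0.07, 2.19, 0.002, -0.001, 0.0]
[1, 1.2, -0.06, 2.19, 0.002, -0.001, 0.0]
[1, 1.2, -0.06, 2.19, 0.002, -0.001, 0.0]
[1, 1.21, -0.05, 2.19, 0.002, -0.001, 0.0]
```

View pics/s5.png

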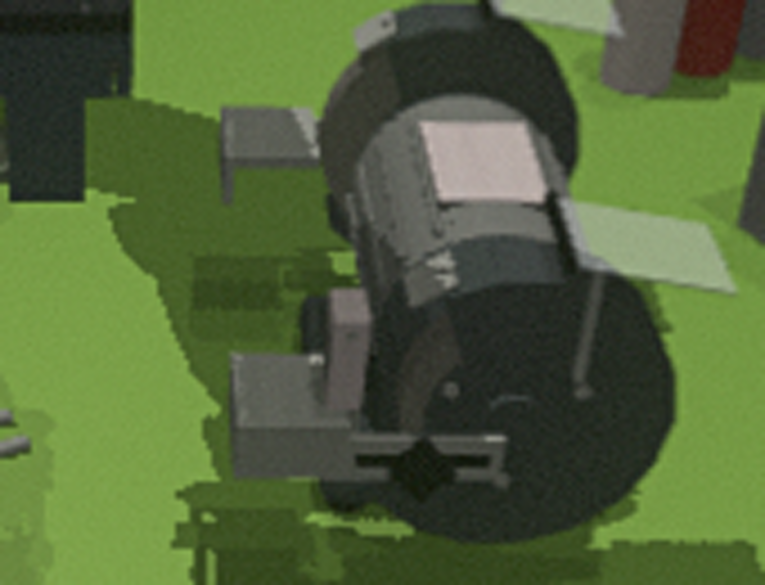

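The gauge stands upright on the rest at (350,345), close to the wheel side. The top view puts its origin at x≈5–6 mm, so its weight is nearly over the edge. I'll regrip it and shift it back about 3 mm before pushing.

```bash
python3 - <<'E'
from g import *
plan([560.3,37.6,205],60.7,5)
E
```

```text
now [486.7 -95.6 257.7] [ 1.7943e+02 -1.6000e-01  6.0750e+01] F [0.  0.1 0.3] w 54.8 t 11.575
[1, 3.04, -0.03, 1.06, 0.002, -0.001, 0.0]
[1, 3.04, -0.03, 1.06, 0.002, -0.001, 0.0]
[1, 3.04, -0.02, 1.06, 0.002, -0.001, 0.0]
[1, 3.04, -0.02, 1.06, 0.002, -0.001, 0.0]
[1, 3.04, -0.02, 1.06, 0.002, -0.001, 0.0]
```

Emit:
{"fn": "move_arm", "kwargs": {
  "increments": [
    [[0.6,4.0,-0.03,0.5,0.002,0,0],[0.6,4.0,-0.03,0.5,0.002,0,0],[0.6,3.6,-0.02,0.5,0.002,0,0],[0.6,2.4,-0.02,0.5,0.002,0,0],[0.6,1.0,-0.02,0.5,0,0,0],[0.6,0,0,0,0,0,0]]
  ]
}}

```text
time_s: 12.32
ee_pos: [563.2, 41.3, 236.1]
ee_rot: [179.6, -0.4, 60.6]
force: [0.2, 0.6, -0.3]
gripper_width: 54.6
```

```bash
python3 - <<'E'
from g import *
plan([560.3,37.6,140],60.7,5)
E
```

```text
now [563.2  41.3 236.1] [179.62  -0.38  60.6 ] F [ 0.2  0.6 -0.3] w 54.6 t 12.325
[1, -0.11, -0.03, 1.92, 0.001, -0.001, -0.0]
[1, -0.1, -0.02, 1.92, 0.001, -0.001, -0.0]
[1, -0.1, -0.02, 1.92, 0.001, -0.001, -0.0]
[1, -0.1, -0.02, 1.92, 0.001, -0.001, -0.0]
[1, -0.1, -0.02, 1.92, 0.001, -0.001, -0.0]
```

Emit:
{"fn": "move_arm", "kwargs": {
  "increments": [
    [[0.6,-0.25,-0.06,1.0,0.003,-0.004,0],[0.6,-0.25,-0.05,1.0,0.003,-0.004,0],[0.6,0,0,1.5,0,0,0],[0.6,0,0,0.5,0,0,0]]
  ]
}}

```text
time_s: 12.82
ee_pos: [558.4, 35.0, 193.8]
ee_rot: [180.0, 0.2, 60.4]
force: [-0.1, 0.7, -0.1]
gripper_width: 54.8
```

```bash
python3 - <<'E'
from g import *
plan([560.3,37.6,143],60.7,4)
E
```

```text
now [558.4  35.  193.8] [1.7999e+02 1.6000e-01 6.0450e+01] F [-0.1  0.7 -0.1] w 54.8 t 12.825
[1, 0.08, 0.01, 1.27, 0.0, 0.001, -0.001]
[1, 0.08, 0.01, 1.27, 0.0, 0.001, -0.001]
[1, 0.08, 0.01, 1.27, 0.0, 0.001, -0.001]
[1, 0.08, 0.01, 1.27, 0.0, 0.001, -0.001]
```

Emit:
{"fn": "move_arm", "kwargs": {
  "increments": [
    [[0.6,0.06,0,1.3,0,0,0],[0.6,0.06,0,1.3,0,0,0],[0.6,0.06,0,1.3,0,0,0],[0.6,0.0,0,0.8,0,0,0],[0.5,0,0,0,0,0,0],[0.2,0,0,0,0,0,0],[0.2,0,0,0,0,0,0],[0.2,0,0,0,0,0,0],[0.2,0,0,0,0,0,0]]
  ],
  "force": 15
}}

```text
time_s: 13.95
ee_pos: [559.7, 36.5, 143.6]
ee_rot: [180.0, 0.1, 60.4]
force: [0.1, 0.4, -0.8]
gripper_width: 29.9
```

Emit:
{"fn": "move_arm", "kwargs": {
  "increments": [
    [[0.2,-0.15,0,0,0,0,0],[0.2,-0.15,0,0,0,0,0],[0.2,0,0,0,0,0,0]]
  ]
}}

```text
time_s: 14.32
ee_pos: [558.0, 33.6, 143.7]
ee_rot: [180.0, 0.1, 60.4]
force: [1.2, 0.5, -1.8]
gripper_width: 30.1
```

Emit:
{"fn": "move_arm", "kwargs": {
  "increments": [
    [[0.6,0,0,0,0,0,0],[0.6,0,0,0,0,0,0],[0.6,0,0,0,0,0,0],[0.6,0,0,-0.5,0,0,0],[0.6,0,0,-2.0,0,0,0],[0.6,0,0,-3.0,0,0,0],[0.6,0,0,-3.0,0,0,0],[0,-4,0,-0.5,0,0,0],[0,-5,0,0,0,0,0],[0,-3,0,0,0,0,0],[0,0,0,0,0,0,0]]
  ]
}}

```text
time_s: 15.7
ee_pos: [498.9, -72.8, 240.2]
ee_rot: [179.7, 0.0, 60.5]
force: [-0.5, 1.4, -0.2]
gripper_width: 17.5
```

```bash
python3 - <<'E'
from g import *
f,L=rep('top')
ex=R[0]; tgt=E0+ex*-100; plan([*tgt,150],60.7,6)
E
```

```text
rest x range [-54.73789922 -19.69536701]
now [499.5 -72.  240.1] [179.64  -0.    60.6 ] F [-0.1 -0.   0.1] w 13.5 t 15.75
[1, 0.44, -0.04, 1.5, 0.001, -0.0, -0.0]
[1, 0.44, -0.03, 1.5, 0.001, -0.0, -0.0]
[1, 0.44, -0.03, 1.5, 0.001, -0.0, -0.0]
[1, 0.44, -0.03, 1.5, 0.001, -0.0, -0.0]
[1, 0.44, -0.03, 1.5, 0.001, -0.0, -0.0]
[1, 0.44, -0.03, 1.5, 0.001, -0.0, -0.0]
```

Emit:
{"fn": "move_arm", "kwargs": {
  "increments": [
    [[0,0.25,-0.02,1.5,0,0,0],[0,0.25,-0.02,1.5,0,0,0],[0,0.25,-0.02,1.5,0,0,0],[0,0.25,-0.02,1.5,0,0,0],[0,0.25,-0.02,1.5,0,0,0],[0,0.25,-0.02,1.5,0,0,0],[0,0.25,-0.02,1.5,0,0,0],[0,0.25,-0.02,1.5,0,0,0],[0,0,-0.02,1.5,0,0,0],[0,0,0,0,0,0,0]]
  ]
}}

```text
time_s: 17.0
ee_pos: [507.6, -42.9, 88.3]
ee_rot: [-179.5, 0.2, 61.3]
force: [0.4, -0.3, 0.9]
gripper_width: 0.2
```

```bash
cat >> g.py <<'E'
def st(x=-90,z=95,N=3):
    s=monitor.state(); d=s['ee_pos'][:2]-E0; print('local x,y',R@d,'z',s['ee_pos'][2],'Fx,Fy',R@s['force'][:2],'w',s['gripper_width']); plan([*(E0+R[0]*x),z],60.7,N)
E
python3 - <<'E'
from g import *
f,L=rep('top')
st()
E
```

```text
rest x range [-40.28860105 -11.61798547]
local x,y [-96.87421155   5.05609522] z 89.02388566416144 Fx,Fy [0.7367114 0.2574653] w -0.03536555264754577
now [508.2 -43.   89. ] [-1.796e+02  1.300e-01  6.129e+01] F [0.1 0.8 0.4] w -0.0 t 17.05
[1, 0.23, 0.17, -0.2, -0.002, 0.001, 0.003]
[1, 0.23, 0.17, -0.2, -0.002, 0.001, 0.003]
[1, 0.23, 0.17, -0.2, -0.002, 0.001, 0.003]
```

Emit:
{"fn": "move_arm", "kwargs": {
  "increments": [
    [[0,0.4,0.17,-0.2,-0.002,0.001,0.003],[0,0.4,0.17,-0.2,-0.002,0.001,0.003],[0,0.4,0.17,-0.2,-0.002,0.001,0.003],[0,0.2,0,0,0,0,0],[0,0,0,0,0,0,0]]
  ]
}}

```text
time_s: 17.68
ee_pos: [522.0, -32.1, 97.1]
ee_rot: [179.8, -0.2, 60.8]
force: [-0.2, 0.1, -0.3]
gripper_width: 0.3
```

```bash
python3 - <<'E'
from g import *
st(-75)
E
```

```text
local x,y [-80.56368472  -1.63194246] z 97.13959379257244 Fx,Fy [0.00187734 0.17337806] w 0.3107130735086838
now [522.  -32.1  97.1] [ 1.798e+02 -1.700e-01  6.078e+01] F [-0.2  0.1 -0.3] w 0.3 t 17.675
[1, 0.19, -0.05, 0.07, 0.001, -0.001, 0.0]
[1, 0.19, -0.05, 0.07, 0.001, -0.001, 0.0]
[1, 0.19, -0.05, 0.07, 0.001, -0.001, 0.0]
```

Emit:
{"fn": "move_arm", "kwargs": {
  "increments": [
    [[0,0.15,-0.05,0,0,0,0],[0,0.15,-0.05,0,0,0,0],[0,0.15,-0.05,0,0,0,0],[0,0.1,0,0,0,0,0],[0,0.1,0,0,0,0,0],[0,0.1,0,0,0,0,0]]
  ]
}}

```text
time_s: 18.42
ee_pos: [523.5, -25.5, 97.0]
ee_rot: [179.8, -0.0, 60.8]
force: [-2.2, -5.8, 0.6]
gripper_width: 0.5
```

```bash
python3 - <<'E'
from g import *
st(-70); rep('scene')
E
```

```text
local x,y [-74.13090154   0.23497387] z 97.00649102491604 Fx,Fy [-6.13109866 -0.92993789] w 0.4869975267338198
now [523.5 -25.5  97. ] [179.84  -0.    60.81] F [-2.2 -5.8  0.6] w 0.5 t 18.425
[1, 0.14, 0.01, 0.07, 0.001, -0.0, 0.001]
[1, 0.14, 0.01, 0.07, 0.001, -0.0, 0.001]
[1, 0.14, 0.01, 0.07, 0.001, -0.0, 0.001]
scene gauge top 89 ((22.006202697753906, -2.535511016845703), (32.744911193847656, 72.90128326416016), 88.7572250366211) z 177.18616795140989
rest x range [-57.84731132 -22.99849813]
```

Emit:
{"fn": "move_arm", "kwargs": {
  "increments": [
    [[0,0.12,0,0,0,0,0],[0,0.15,0,0,0,0,0],[0,0.15,0,0,0,0,0],[0,0.15,0,0,0,0,0]]
  ]
}}

```text
time_s: 18.98
ee_pos: [524.5, -23.8, 97.2]
ee_rot: [179.9, 0.4, 60.9]
force: [-2.0, -3.8, 2.5]
gripper_width: 0.5
```

```bash
python3 - <<'E'
from g import *
st(-55); rep('scene')
E
```

```text
local x,y [-72.14655283   0.21569653] z 97.16722718553237 Fx,Fy [-4.28784955 -0.12060054] w 0.5469501359496988
now [524.5 -23.8  97.2] [179.87   0.39  60.85] F [-2.  -3.8  2.5] w 0.5 t 18.975
[1, 0.57, 0.01, 0.07, 0.001, 0.002, 0.001]
[1, 0.57, 0.01, 0.07, 0.001, 0.002, 0.001]
[1, 0.57, 0.01, 0.07, 0.001, 0.002, 0.001]
scene gauge top 85 ((23.7957763671875, -3.267812728881836), (32.39485549926758, 72.12471771240234), 83.67626190185547) z 177.1544539121853
rest x range [-55.77844534 -21.44624588]
```

Emit:
{"fn": "move_arm", "kwargs": {
  "increments": [
    [[0,0.2,0,0,0,0.003,0],[0,0.2,0,0,0,0.003,0],[0,0.2,0,0,0,0,0],[0,0.2,0,0,0,0,0],[0,0.2,0,0,0,0,0],[0,0.2,0,0,0,0,0]]
  ]
}}

```text
time_s: 19.77
ee_pos: [528.0, -17.6, 97.2]
ee_rot: [179.9, 0.5, 60.9]
force: [-1.7, -5.2, 1.2]
gripper_width: 0.2
```

```bash
python3 - <<'E'
from g import *
st(-55)
E
```

```text
local x,y [-64.99724377   0.22510146] z 97.19635426962653 Fx,Fy [-5.34935341 -1.050482  ] w 0.20370896027533472
now [528.  -17.6  97.2] [179.92   0.54  60.91] F [-1.7 -5.2  1.2] w 0.2 t 19.775
[1, 0.33, 0.01, 0.07, 0.001, 0.003, 0.001]
[1, 0.33, 0.01, 0.07, 0.001, 0.003, 0.001]
[1, 0.33, 0.01, 0.07, 0.001, 0.003, 0.001]
```

Emit:
{"fn": "move_arm", "kwargs": {
  "increments": [
    [[0,0.2,0,0,0,0.003,0],[0,0.2,0,0,0,0.003,0],[0,0.2,0,0,0,0.003,0],[0,0.2,0,0,0,0,0],[0,0.2,0,0,0,0,0],[0,0.2,0,0,0,0,0],[0,0.2,0,0,0,0,0],[0,0.2,0,0,0,0,0]]
  ]
}}

```text
time_s: 20.78
ee_pos: [532.6, -9.4, 97.3]
ee_rot: [180.0, 0.7, 61.0]
force: [-1.1, -5.2, 2.1]
gripper_width: 0.5
```

```bash
python3 - <<'E'
from g import *
st(-55); f,L=rep('scene'); save(cv2.resize(f['color'][90:220,250:420],None,fx=4.5,fy=4.5,interpolation=cv2.INTER_CUBIC),'s6.png')
E
```

```text
local x,y [-55.59801654   0.16830177] z 97.27326830529755 Fx,Fy [-5.10264395 -1.62321105] w 0.5424378073700098
now [532.6  -9.4  97.3] [179.97   0.7   60.99] F [-1.1 -5.2  2.1] w 0.5 t 20.775
[1, 0.02, 0.01, 0.08, 0.0, 0.004, 0.002]
[1, 0.02, 0.01, 0.08, 0.0, 0.004, 0.002]
[1, 0.02, 0.01, 0.08, 0.0, 0.004, 0.002]
scene gauge top 89 ((31.29398536682129, -2.0007381439208984), (34.482967376708984, 54.32286834716797), 89.12943267822266) z 176.9597333689917
rest x range [-37.92236742  -6.02402677]
```

View pics/s6.png

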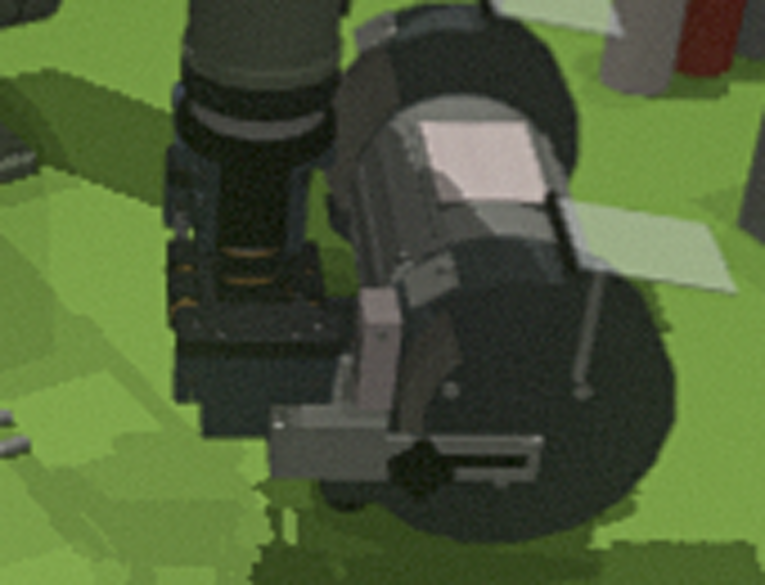

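The gauge rides upright on the rest at (378,340), with clear space between it and the gripper body. About 8 mm is left to go.

Emit:
{"fn": "move_arm", "kwargs": {
  "increments": [
    [[0,0.2,0,0,0,0.004,0.001],[0,0.2,0,0,0,0.004,0.001],[0,0.2,0,0,0,0.004,0],[0,0.2,0,0,0,0,0]]
  ]
}}

```text
time_s: 21.32
ee_pos: [535.2, -4.7, 97.1]
ee_rot: [-180.0, 0.3, 60.9]
force: [-2.3, -5.9, 2.1]
gripper_width: 0.6
```

```bash
python3 - <<'E'
from g import *
st(-47,97)
E
```

```text
local x,y [-50.27374751   0.19519519] z 97.11389955554486 Fx,Fy [-6.25576414 -0.87032361] w 0.5996879652677738
now [535.2  -4.7  97.1] [-179.99    0.28   60.9 ] F [-2.3 -5.9  2.1] w 0.6 t 21.325
[1, 0.11, 0.01, 0.0, -0.0, 0.002, 0.001]
[1, 0.11, 0.01, 0.0, -0.0, 0.002, 0.001]
[1, 0.11, 0.01, 0.0, -0.0, 0.002, 0.001]
```

Emit:
{"fn": "move_arm", "kwargs": {
  "increments": [
    [[0,0.15,0,0,0,0.002,0],[0,0.15,0,0,0,0,0]]
  ]
}}

```text
time_s: 21.58
ee_pos: [535.7, -4.0, 97.2]
ee_rot: [-180.0, 0.4, 61.0]
force: [-4.4, -7.5, 3.5]
gripper_width: 0.3
```

Emit:
{"fn": "move_arm", "kwargs": {
  "increments": [
    [[0,0.15,0,0,0,0.002,0],[0,0.13,0,0,0,0,0]]
  ]
}}

```text
time_s: 21.82
ee_pos: [535.7, -4.0, 97.2]
ee_rot: [-180.0, 0.6, 61.0]
force: [-2.6, -6.2, 2.1]
gripper_width: 0.5
```

Emit:
{"fn": "move_arm", "kwargs": {
  "increments": [
    [[0,0.18,0,0,0,0.002,0],[0,0.18,0,0,0,0.002,0]]
  ]
}}

```text
time_s: 22.08
ee_pos: [535.6, -4.1, 97.3]
ee_rot: [-179.9, 0.7, 61.1]
force: [-4.0, -8.3, 3.2]
gripper_width: 0.1
```

```bash
python3 - <<'E'
from g import *
for i in range(1): st(-47,97,1)
f,L=rep('scene')
f,L=rep('top')
s=monitor.state(); print(R@s['force'][:2])
E
```

```text
local x,y [-49.48248773   0.18957199] z 97.25733763263041 Fx,Fy [-9.21502348 -0.58400987] w 0.1363714331022409
now [535.6  -4.1  97.3] [-179.93    0.73   61.1 ] F [-4.  -8.3  3.2] w 0.1 t 22.075
[1, 0.25, 0.02, 0.02, -0.001, 0.013, 0.007]
scene gauge top 88 ((34.18230056762695, -1.2158317565917969), (34.73640441894531, 49.81968688964844), 86.41204071044922) z 177.3082878259495
rest x range [-32.92652393   0.32889778]
rest x range [33.59207613 36.6616537 ]
[-8.7345254  -1.29499941]
```

Emit:
{"fn": "move_arm", "kwargs": {
  "increments": [
    [[0,0.21,0,0,0,0,0],[0,0.21,0,0,0,0,0]]
  ]
}}

```text
time_s: 22.42
ee_pos: [535.6, -4.2, 97.4]
ee_rot: [-179.9, 1.2, 61.2]
force: [-3.7, -8.7, 3.3]
gripper_width: 0.6
```

```bash
python3 - <<'E'
from g import *
st(-47,97,1)
E
```

```text
local x,y [-49.62657196   0.1645404 ] z 97.39943104702343 Fx,Fy [-9.39415781 -1.01512846] w 0.5924684985029695
now [535.6  -4.2  97.4] [-179.9     1.19   61.19] F [-3.7 -8.7  3.3] w 0.6 t 22.425
[1, 0.26, 0.02, 0.03, -0.002, 0.021, 0.008]
```

Emit:
{"fn": "move_arm", "kwargs": {
  "increments": [
    [[0,0.22,0,0,0,0.01,0.003],[0,0.22,0,0,0,0.01,0.003]]
  ]
}}

```text
time_s: 22.68
ee_pos: [535.7, -3.9, 97.2]
ee_rot: [-179.9, 0.5, 60.9]
force: [-3.5, -9.1, 1.8]
gripper_width: 0.2
```

```bash
python3 - <<'E'
from g import *
st(-47,97,1)
E
```

```text
local x,y [-49.33070089   0.2279099 ] z 97.21760454029038 Fx,Fy [-9.6475165  -1.34756918] w 0.23931931163575626
now [535.7  -3.9  97.2] [-179.86    0.47   60.94] F [-3.5 -9.1  1.8] w 0.2 t 22.675
[1, 0.23, 0.02, 0.02, -0.002, 0.008, 0.004]
```

Emit:
{"fn": "move_arm", "kwargs": {
  "increments": [
    [[0,0.26,0,0,0,0.008,0.003],[0,0.26,0,0,0,0.008,0.0]]
  ]
}}

```text
time_s: 22.92
ee_pos: [535.7, -3.7, 97.1]
ee_rot: [-179.8, 0.1, 60.9]
force: [-3.9, -10.4, 3.3]
gripper_width: 0.8
```

```bash
python3 - <<'E'
from g import *
st(-47,97,1)
E
```

```text
local x,y [-49.17261448   0.27572557] z 97.0570282812896 Fx,Fy [-11.00117551  -1.65782491] w 0.7979108888832612
now [535.7  -3.7  97.1] [-1.7982e+02  7.0000e-02  6.0880e+01] F [ -3.9 -10.4   3.3] w 0.8 t 22.925
[1, 0.22, 0.03, 0.01, -0.003, 0.001, 0.003]
```

Emit:
{"fn": "move_arm", "kwargs": {
  "increments": [
    [[0,0.27,0,0,0,0.004,0],[0,0.28,0,0,0,0.004,0],[0,0.28,0,0,0,0.004,0]]
  ]
}}

```text
time_s: 23.3
ee_pos: [535.7, -3.8, 97.1]
ee_rot: [-179.8, 0.3, 61.1]
force: [-4.3, -10.7, 3.9]
gripper_width: 0.4
```

Push is 11.4 N, inside the 10–13 N band, and the rest no longer moves. I back off.

Emit:
{"fn": "move_arm", "kwargs": {
  "increments": [
    [[0,-0.3,0,0,0,0,0],[0,-1.0,0,0,0,0,0],[0,-2.0,0,0,0,0,0],[0,-3.0,0,0,0,0,0],[0.2,-1.0,0,-4.0,0,0,0],[0.6,0,0,-5.0,0,0,0],[0.6,0,0,-4.0,0,0,0],[0.6,0,0,0,0,0,0]]
  ]
}}

```text
time_s: 24.3
ee_pos: [496.8, -72.5, 229.9]
ee_rot: [-179.6, 0.0, 60.9]
force: [0.9, 0.1, -0.7]
gripper_width: 37.9
```

```bash
python3 - <<'E'
from g import *
f,L=rep('scene'); save(cv2.resize(f['color'][90:220,250:420],None,fx=4.5,fy=4.5,interpolation=cv2.INTER_CUBIC),'s7.png')
f,L=rep('top',-40,60)
t=L[(abs(L[...,2]-178)<3)&(abs(L[...,1])<25)&(L[...,0]<45)]; print(len(t), t[:,:2].min(0) if len(t) else 0,t[:,:2].max(0) if len(t) else 0)
st(17,232,6)
E
```

```text
scene gauge top 89 ((35.85019302368164, -1.9156303405761719), (33.7271842956543, 50.61037063598633), 85.7287368774414) z 177.46804777613286
rest x range [-32.69555308  -5.69483233]
top gauge top 161 ((28.221357345581055, -2.6865882873535156), (31.794551849365234, 36.350852966308594), 89.47842407226562) z 179.0973174791921
rest x range [-31.41647757  11.05197054]
151 [ 10.05447907 -16.37288056] [27.6910619  13.24520614]
local x,y [-128.6630286     2.53811287] z 226.60797964436986 Fx,Fy [-0.7181181  -0.40326495] w 45.39211408320473
now [494.8 -72.  226.6] [-1.7924e+02  1.7000e-01  6.0870e+01] F [ 0.  -0.8  0.3] w 45.4 t 24.4
[1, 2.43, 0.05, -0.1, -0.002, 0.0, 0.0]
[1, 2.43, 0.05, -0.1, -0.002, 0.0, 0.0]
[1, 2.43, 0.05, -0.1, -0.002, 0.0, 0.0]
[1, 2.43, 0.05, -0.09, -0.002, 0.0, 0.0]
[1, 2.43, 0.04, -0.09, -0.002, 0.0, 0.0]
[1, 2.43, 0.04, -0.09, -0.002, 0.0, 0.0]
```

View pics/s7.png

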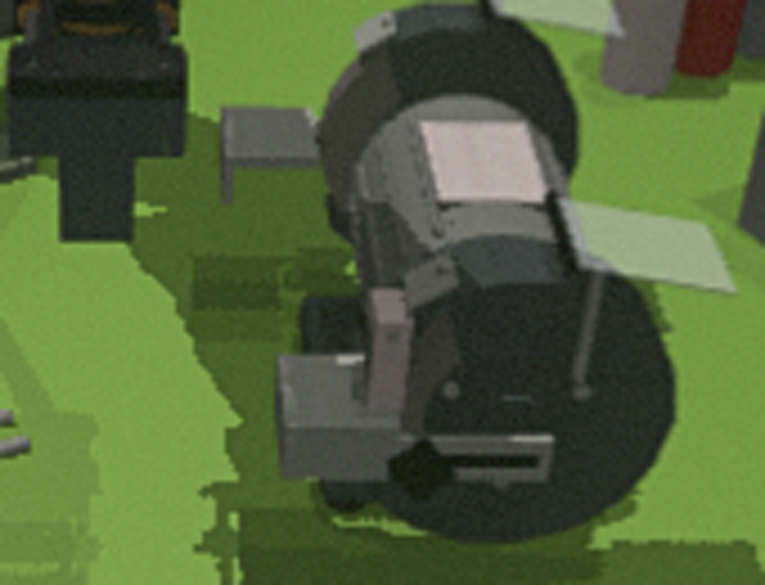

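The rest is now in at the wheel, with the gauge upright against it at (388,345). The top depth puts the block centre at local (18.9, -1.5), so the gauge origin sits 1.5 mm off the rest edge, as it should. Next I regrip it.

Emit:
{"fn": "move_arm", "kwargs": {
  "increments": [
    [[0.6,2.4,0.09,-0.2,-0.004,0,0],[0.6,3.4,0.09,-0.2,-0.004,0,0],[0.6,3.4,0.09,-0.1,-0.002,0,0],[0.6,2.8,0.09,0,0,0,0],[0.6,1.6,0.05,0,0,0,0],[0.6,0.3,0,0,0,0,0],[0.6,0,0,0,0,0,0]]
  ]
}}

```text
time_s: 25.28
ee_pos: [561.1, 48.3, 219.3]
ee_rot: [-178.7, 0.8, 60.7]
force: [0.4, 0.1, 0.3]
gripper_width: 55.4
```

```bash
sed -i 's/def st(x=-90,z=95,N=3):/def st(x=-90,z=95,N=3,y=0):/; s/E0+R\[0\]\*x)/E0+R[0]*x+R[1]*y)/' g.py; python3 - <<'E'
from g import *
st(18.5,200,2,-1.5)
E
```

```text
local x,y [8.64393958 3.58957386] z 219.31992098711126 Fx,Fy [ 0.25921878 -0.30096967] w 55.397412455427514
now [561.1  48.3 219.3] [-178.72    0.82   60.75] F [0.4 0.1 0.3] w 55.4 t 25.275
[1, 0.51, 0.28, 0.95, -0.011, 0.007, 0.0]
[1, 0.5, 0.27, 0.96, -0.011, 0.007, 0.0]
```

Emit:
{"fn": "move_arm", "kwargs": {
  "increments": [
    [[0.6,0.51,0.28,0.6,-0.011,0.007,0],[0.6,0.45,0.25,0.6,-0.01,0.006,0],[0.6,0,0,0,0,0,0]]
  ]
}}

```text
time_s: 25.65
ee_pos: [569.8, 52.7, 206.3]
ee_rot: [-180.0, 0.1, 60.6]
force: [0.5, -0.6, -0.2]
gripper_width: 54.7
```

```bash
python3 - <<'E'
from g import *
st(18.5,143,4,-1.5)
E
```

```text
local x,y [16.78665821 -1.84616264] z 206.2533714707769 Fx,Fy [-0.27597463 -0.6809398 ] w 54.73132926544662
now [569.8  52.7 206.3] [-1.7999e+02  6.0000e-02  6.0620e+01] F [ 0.5 -0.6 -0.2] w 54.7 t 25.65
[1, 0.04, -0.01, 1.58, -0.0, 0.0, -0.0]
[1, 0.04, -0.01, 1.58, -0.0, 0.0, -0.0]
[1, 0.04, -0.01, 1.58, -0.0, 0.0, -0.0]
[1, 0.04, -0.01, 1.58, -0.0, 0.0, -0.0]
```

Emit:
{"fn": "move_arm", "kwargs": {
  "increments": [
    [[0.6,0.04,0,1.6,0,0,0],[0.6,0.04,0,1.6,0,0,0],[0.6,0.04,0,1.6,0,0,0],[0.6,0.0,0,1.0,0,0,0],[0.6,0,0,0,0,0,0]]
  ],
  "force": 25
}}

```text
time_s: 26.28
ee_pos: [569.3, 53.2, 143.6]
ee_rot: [-179.9, 0.1, 60.6]
force: [0.0, -0.4, -1.1]
gripper_width: 54.8
```

```bash
python3 - <<'E'
from g import *
st(18.5,143,1,-1.5)
E
```

```text
local x,y [16.90070669 -1.1321679 ] z 143.57782383544006 Fx,Fy [-0.3235814  -0.21457164] w 54.768994048513015
now [569.3  53.2 143.6] [-1.7989e+02  1.4000e-01  6.0590e+01] F [ 0.  -0.4 -1.1] w 54.8 t 26.275
[1, 0.16, 0.04, 0.06, -0.002, 0.003, -0.002]
```

Centred, so I close.

Emit:
{"fn": "move_arm", "kwargs": {
  "increments": [
    [[0.4,0,0.02,0,0,0,0],[0.25,0,0,0,0,0,0],[0.25,0,0,0,0,0,0],[0.25,0,0,0,0,0,0],[0.25,0,0,0,0,0,0]]
  ]
}}

```text
time_s: 26.9
ee_pos: [569.6, 53.5, 144.8]
ee_rot: [-179.9, 0.1, 60.6]
force: [-0.5, 0.5, -1.1]
gripper_width: 29.6
```

```bash
python3 - <<'E'
from g import *
st(18.5,153,5,-1.5)
E
```

```text
local x,y [17.34688574 -1.25070422] z 144.77181974308073 Fx,Fy [0.19800562 0.68669249] w 29.593691753675163
now [569.6  53.5 144.8] [-1.7993e+02  7.0000e-02  6.0580e+01] F [-0.5  0.5 -1.1] w 29.6 t 26.9
[1, 0.02, 0.0, -0.16, -0.0, 0.0, -0.0]
[1, 0.02, 0.0, -0.16, -0.0, 0.0, -0.0]
[1, 0.02, 0.0, -0.16, -0.0, 0.0, -0.0]
[1, 0.02, 0.0, -0.16, -0.0, 0.0, -0.0]
[1, 0.02, 0.0, -0.16, -0.0, 0.0, -0.0]
```

Emit:
{"fn": "move_arm", "kwargs": {
  "increments": [
    [[0.25,0,0,-0.2,0,0,0],[0.25,0,0,-0.25,0,0,0],[0.25,0,0,-0.25,0,0,0],[0.25,0,0,-0.25,0,0,0]]
  ]
}}

```text
time_s: 27.4
ee_pos: [569.1, 53.8, 152.7]
ee_rot: [-179.8, 0.1, 60.6]
force: [0.4, 0.4, -5.7]
gripper_width: 29.7
```

```bash
python3 - <<'E'
from g import *
st(18.5,153,5,-1.5)
E
```

```text
local x,y [17.32906771 -0.71639316] z 152.6663414590306 Fx,Fy [ 0.5675571  -0.14131852] w 29.729773537829857
now [569.1  53.8 152.7] [-1.7979e+02  1.2000e-01  6.0570e+01] F [ 0.4  0.4 -5.7] w 29.7 t 27.4
[1, 0.02, 0.02, -0.01, -0.001, 0.0, -0.0]
[1, 0.02, 0.02, -0.01, -0.001, 0.0, -0.0]
[1, 0.02, 0.02, -0.01, -0.001, 0.0, -0.0]
[1, 0.02, 0.02, -0.01, -0.001, 0.0, -0.0]
[1, 0.02, 0.02, -0.01, -0.001, 0.0, -0.0]
```

Up 8 mm with about 4.7 N of drag. I go 2 mm more, hold, then slide it back down.

Emit:
{"fn": "move_arm", "kwargs": {
  "increments": [
    [[0.25,0,0,-0.25,0,0,0],[0.25,0,0,-0.1,0,0,0],[0.25,0,0,0,0,0,0]]
  ]
}}

```text
time_s: 27.78
ee_pos: [569.0, 53.8, 156.5]
ee_rot: [-179.8, 0.1, 60.6]
force: [1.1, 0.6, -5.0]
gripper_width: 29.7
```

Emit:
{"fn": "move_arm", "kwargs": {
  "increments": [
    [[0.25,0,0,0.25,0,0,0],[0.25,0,0,0.25,0,0,0],[0.25,0,0,0.25,0,0,0],[0.25,0,0,0.25,0,0,0]]
  ]
}}

```text
time_s: 28.28
ee_pos: [570.5, 53.0, 150.2]
ee_rot: [179.9, 0.0, 60.6]
force: [-1.9, -0.4, 3.6]
gripper_width: 29.9
```

Emit:
{"fn": "move_arm", "kwargs": {
  "increments": [
    [[0.25,0,0,0.25,0,0,0],[0.25,0,0,0.25,0,0,0],[0.25,0,0,0.2,0,0,0]]
  ]
}}

```text
time_s: 28.65
ee_pos: [571.0, 52.8, 144.6]
ee_rot: [179.8, -0.0, 60.6]
force: [-5.3, -0.3, 21.1]
gripper_width: 30.0
```

Emit:
{"fn": "move_arm", "kwargs": {
  "increments": [
    [[0.25,0,0,-0.02,0,0,0],[0.25,0,0,0,0,0,0]]
  ]
}}

```text
time_s: 28.9
ee_pos: [570.9, 52.7, 144.7]
ee_rot: [179.8, -0.0, 60.6]
force: [-0.8, -1.0, 4.5]
gripper_width: 29.9
```

Emit:
{"fn": "move_arm", "kwargs": {
  "increments": [
    [[0.6,0,0,0,0,0,0],[0.6,0,0,0,0,0,0],[0.6,0,0,0,0,0,0],[0.6,0,0,-0.5,0,0,0],[0.6,0,0,-2.0,0,0,0],[0.6,0,0,-3.0,0,0,0],[0.6,0,0,-3.0,0,0,0],[0.6,-4,0,-1,0,0,0],[0.6,-5,0,0,0,0,0],[0.6,-4,0,0,0,0,0],[0.6,-3,0,0,0,0,0],[0.6,0,0,0,0,0,0]]
  ]
}}

```text
time_s: 30.4
ee_pos: [491.0, -89.5, 243.2]
ee_rot: [179.7, -0.1, 60.7]
force: [-0.1, 0.5, 0.7]
gripper_width: 54.6
```

```bash
python3 - <<'E'
from g import *
f,L=rep('scene'); save(cv2.resize(f['color'][90:220,250:420],None,fx=4.5,fy=4.5,interpolation=cv2.INTER_CUBIC),'s8.png')
f,L=rep('top',-40,60)
t=L[(abs(L[...,2]-178)<3)&(abs(L[...,1])<25)&(L[...,0]<45)]; print(len(t), t.min(0),t.max(0),np.median(t,0))
st()
E
```

```text
scene gauge top 84 ((34.14099884033203, -3.2865676879882812), (31.749326705932617, 49.610130310058594), 87.8760757446289) z 176.65639134219825
rest x range [-32.78690664  -3.73479833]
top gauge top 160 ((19.042190551757812, -3.3172597885131836), (29.688276290893555, 17.78135871887207), 89.82035827636719) z 178.64769084772794
rest x range [-31.3850243    0.81824269]
151 [ 10.20969326 -18.15624561 175.28638241] [ 27.94436095  11.50847853 180.88314246] [ 18.65020546  -3.08278894 178.53080202]
local x,y [-144.08912695   -2.95951704] z 243.08013286638166 Fx,Fy [0.56731243 0.29516899] w 54.94027902697425
now [492.1 -88.1 243.1] [ 1.7967e+02 -1.0000e-01  6.0810e+01] F [0.  0.6 0.6] w 54.9 t 30.5
[1, 1.79, -0.12, 4.94, 0.002, -0.001, 0.001]
[1, 1.8, -0.12, 4.94, 0.002, -0.001, 0.001]
[1, 1.8, -0.11, 4.94, 0.002, -0.001, 0.001]
```

View pics/s8.png

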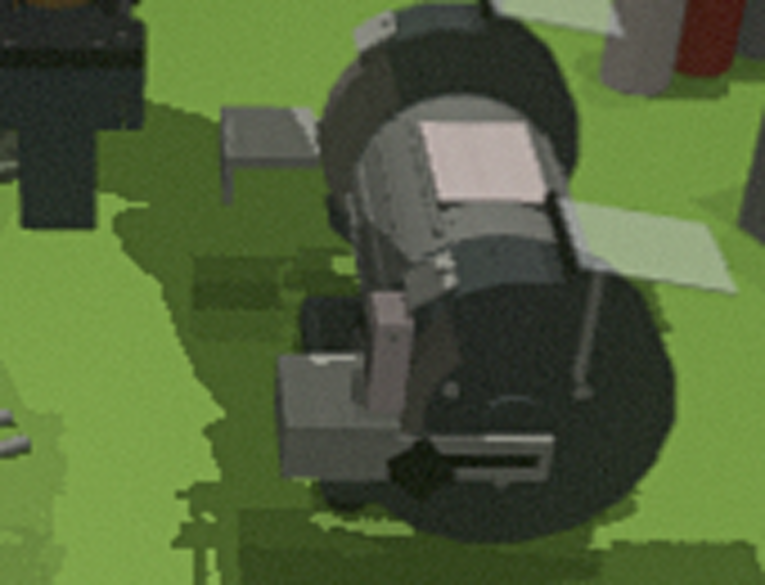

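The gauge stands upright at (390,345), shoulder on the rest and centred within about 3 mm. The rest has not moved since the nip and the gripper is clear, so I hand in.

```bash
python3 -c "
from h import *
print(job.job_done())"
```

```text
the job is handed in; nothing more can be done
None
```

The job is done and handed in at about 30.5 s of the 64 s allowed. No verdict was reported.

- **Hanging the gauge:** I took the block gauge from the rack and hung it on the far rest. It first sat about 5–6 mm out from the edge, close to tipping. I regripped it once and moved it back about 3 mm before pushing.
- **Nipping it:** The rest slid about 25 mm under roughly 5 N, then stopped. I brought the push up to 11.4 N, inside the 10–13 N band, and backed off.
- **Feeling the drag:** I regripped the gauge, drew it up about 11 mm against roughly 4–5 N of drag, and slid it back down. The downstroke met a similar drag. When it seated, the arm pressed down on the rest with about 21 N for a moment, and I relaxed that before letting go.

**Last checks, from the depth images:**
- The gauge is upright.
- Its top is at 178.6 mm, so the shoulder is on the rest.
- Its origin is about 1.5 mm beyond the rest edge.
- It is off-centre on the wheel by about 3 mm.
- The rest is where the push left it, and the gripper is clear.

**Not checked:**
- The final nip was not measured directly. I infer it from the drag and the unmoved rest.
- The camera's early estimate of the wheel face was about 2 mm farther than where the rest actually stopped, which I put down to camera error.
- I did not re-image the other gauges, the dressing stick, the spanner or the glasses at the end; no contact with them was noticed.

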